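# Dock a printing screen through the sprung gate

## Task

Lay the small printing screen lengthwise on the dock's apron and push it flat along the lane, through the sprung gate, until it presses the stiff stop bar at the far end of the lane home. Find the bar by feel: press on it with about 16 N (at least 12, never more than 22). Finish with the gate shut behind the screen, the screen let go, and everything else left where it stands.

Things in the scene. Friction and masses are not known exactly. Their poses are not given: they have to be found in the camera images.
- screen_center (a point): Centre (half-way up) of the small printing screen: a flat aluminium frame 130 mm long (its x axis) by 66 mm wide (y) and 22 mm high (z up), 0.28 kg (varies by 30 %), either end may go first. Rims 12 mm wide, fine grey mesh 2 to 4 mm above its underside. It starts lying flat on the bench. Gripped across its 66 mm width it is balanced.
- dock: The fixed docking tray. Origin on the bench, under the middle of the gate; x points along the lane, the way the screen is pushed; z up. Floor plate 8 mm thick, 120 mm wide, from x = -200 to x = +270 mm. Gate at x = 0. Tops above the bench: walls 34 mm, gate leaves 37 mm, gate posts 48 mm, end stop 55 mm; the lane is open above.
- apron (a point): Centre of the open apron, on top of the tray's floor, at x = -128 mm of the dock (same axes). There are no walls from x = -200 to x = -55 mm; there flared guides begin, 104 mm apart, narrowing to 73 mm at x = -4 just before the gate.
- lane (a point): Point on the lane's floor behind the gate, at x = 75 mm of the dock. The lane is 89 mm wide from the gate to x = 45, tapers to 73 mm at x = 75, then is straight. Past it the end stop is clamped across the lane, its place set anew each time and not measured: with its bar out, the trailing end of a screen against it is somewhere from x = 31 to 71 mm when it touches.
- gate_left (a joint): Angle (rad) of the grey plastic gate leaf at the dock's +y side: 0 shut, across the lane; 1.57 swung open inward along the wall. Upright hinge at x = 0, y = +40 mm; leaf 38 mm long, 26 mm high. A spring shuts it (about 0.5 N at its tip when shut, 1.8 N at full swing); it opens inward only.
- gate_right (a joint): The mirror-image leaf at the dock's -y side (hinge at y = -40 mm).
- stop_bar (a joint): Black stop bar, 56 mm wide, on the near face of the grey end stop, at the height of the screen. How far it has been pushed into the end stop (m): 0 out, 0.020 on a hard stop. Stiff: 7 N starts it and it takes 0.6 N more for each mm (12 N at 8 mm, 14 N at 12 mm, 19 N at 20 mm); let go, it stays, but springs back to 11 or 12 mm from any deeper. Sliding the screen itself takes 1 to 3 N on top.
- spray_can: Spray can, bystander, 60 mm across, 170 mm high; origin under its centre.
- ink_jar: Glass ink jar, bystander, 64 mm across, 75 mm high; origin under its centre.
- tape_roll: Roll of tape lying flat, bystander, 90 mm across, 24 mm high; origin under its centre.
- ink_tub: White open ink tub, bystander, 90 mm across, 50 mm high; origin under its centre.
- squeegee: Squeegee with a wooden grip lying on its side, bystander, 200 mm long (x), about 50 mm wide, 24 mm high; origin under its middle.
- spatula: Ink spatula lying flat, bystander, about 0.25 m long (x).
Things that resemble listed ones, but are neither listed nor needed, are in the scene too. Of the things shaped like the part that bears screen_center, the aluminium one is meant.

How it is judged (in metres and radians):
On the way:
1. the screen, lying flat on the dock's floor and lengthwise in the lane, is half-way through the gate with both leaves pushed open (z of screen_center in the frame of dock below 0.024 m and angle between screen_center's own z axis and vertical below 0.08 rad and y of screen_center in the frame of dock between -0.01 and 0.01 m and angle between the x axis of screen_center and the x axis of dock, either way round below 0.15 rad and x of screen_center in the frame of dock between -0.05 and 0.05 m and value of joint each of gate_left, gate_right above 0.5 rad), for 0.05 s.
At the end, for the whole second after the job is handed in: The stop bar is pushed in at least 8 of its 20 mm, the screen lies flat and at rest in the lane behind the gate (its centre at least 100 mm past the gate, within 10 mm of the lane's middle and 0.1 rad of its direction), and both gate leaves are shut to within 0.1 rad (z of screen_center in the frame of dock below 0.024 m and angle between screen_center's own z axis and vertical below 0.08 rad and y of screen_center in the frame of dock between -0.01 and 0.01 m and angle between the x axis of screen_center and the x axis of dock, either way round below 0.1 rad and x of screen_center in the frame of dock above 0.1 m and value of joint stop_bar above 0.008 m and linear speed of screen below 0.01 m/s and value of joint each of gate_left, gate_right below 0.1 rad); the robot touches nothing.
It fails at once if the stop bar is pushed with more than 22 N (contact force between stop_bar and anything else above 22 N).
It fails at once if a bystander (spray can, ink jar, tape roll, ink tub, squeegee, spatula) is shifted more than 20 mm (distance of any of spray_can, ink_jar, tape_roll, ink_tub, squeegee, spatula from where it was at the start of the episode above 0.02 m).
It also fails if it takes over 64 s, if anything falls off the work surface, if the arm or the gripper's body presses on something with over 40 N, if the wrist force passes 120 N, or if a joint passes its speed limit or range.

## Robot

A 6-joint arm with a two-finger parallel gripper is mounted at the origin on the work surface. World frame = base frame: x ahead of the robot, y to its left, z up, the work surface at z = 0. Lengths are in m, angles in degrees, forces in N, time in s.
With the tool pointing down it reaches from about 0.3 to 0.75 m from the base axis. Payload 8.5 kg.
Tool frame: the origin (TCP) lies on the centre line of the jaws, within the pads' length; the fingertips stand 11 mm ahead of it and the grasp point (between the pads) lies 8 mm behind it; x points along the fingers, y is the direction in which the jaws open and shut, and the axes are right-handed (so a half turn about x gives the same grasp; the last joint's range is limited). The gripper opens to 85 mm and grips with 20 to 120 N. Pads are 22 mm wide; open, the fingers measure 114 mm over their backs; the gripper's body (76 mm by 85 mm) begins 54 mm behind the grasp point. The pads swing forward as they close: fully open they stand 13 mm farther back than shut.
Start: joints at [-83.554, 21.807, 74.336, -0, 83.858, -12.336], TCP at [0.177, -0.521, 0.242] pointing down, gripper open.
Joint ranges: [-178.18, 178.18], [-50.72, 133.34], [12.68, 142.11], [-81.47, 261.47], [9.98, 163.14], [-165.26, 165.26]. Speed limits (degrees/s): [136.94, 136.94, 180, 180, 180, 180].

## Interface

Orientations are given as a 3x3 rotation matrix whose columns are the frame's x, y, z axes.
In Python, from rig import env gives the robot as it stands.
- The arm moves only by the tool carry_out, never from a script. Its argument "motion" is a list that holds one entry, the list of rows, each a list of 7 numbers: the shift along the tool's x, y, z in cm, then the turn, a rotation vector about the tool's x, y, z in rad, then the finger opening in cm, from 0 to 8.54. A call has 1 to 5 rows; each row is the pose to reach, as a shift and turn from the pose commanded when the call began, along the tool's axes at that moment; what a row does not reach only later rows make up. A row lasts 1/12 s, in which the tool goes at most 41.7 mm and 7.16 degrees, less where a joint would pass 70% of its speed; a pose out of reach is approached as far as the arm can. A call with a gripper value outside its range is refused whole. The fingers move at their own pace and stop on an object; "grip_force" is the grip in N (left out, the last holds). Time passes only in rows, so rows that repeat a pose let the fingers close. It gives the time, the measured TCP pose, the force and the opening at its end, in the units of the state.
- env.observe(): the state, without advancing time (a new reading comes with each control period).
- env.get_image(name): name is "scene" or "top"; returns a dict with "image" (480x640x3 uint8, red, green, blue), "fov_y" (degrees; the focal length in pixels is half the picture's height over the tangent of half this angle, whatever the lens; pixels are square), "cx", "cy" (the principal point, pixels), "R" (3x3) and "t" (3): a world point X has camera coordinates R X + t. Camera axes: x right, y down, z forward; pixel columns grow to the right and rows downward; lengths in m; the calibration is good to about 2 mm. A picture is of the moment at which its call begins. There is no depth.
- env.close_job(): hands the job in, once; it reports no verdict.
The state is a dict: "time_s": time; "q": joint angles; "qvel": joint speeds; "joint_efforts": joint torques, N m; "position": TCP position; "tool_rot": TCP orientation; "ft_force": force on the tool from outside, world axes, zero at the start; "wrist_torque": the same for the moment, N m; "grip_width": finger opening in m.
Only numpy, scipy, OpenCV 4.12 (cv2) and the standard library are available. Lean on these libraries where they do the work, as an engineer would, in place of code of your own. Each camera call takes 0.05 s, during which the arm holds its last target. There are 200 camera calls.

## Working session

There is one attempt and no reset: what is moved stays moved. The work goes in short steps, Python scripts to look and compute and a tool call to move; the robot and the scene stay as the last step left them, time stands still between calls to the robot, and variables do not carry over. Pictures are saved under pics/ and viewed, on a budget of 10 in all, crops included, one or two more only if the job needs it, and the job is handed in when it is done.

Besides the shell and the picture viewer there is one more tool, called by a JSON object that holds its "op" and its "data". carry_out: Moves the arm, as the interface text tells. Its arguments: {"type":"object","properties":{"motion":{"type":"array","items":{"type":"array","items":{"type":"array","items":{"type":"number"}}}},"grip_force":{"type":"number"}},"required":["motion"]}

```bash
mkdir -p pics; ls; cat > h.py <<'E'
import numpy as np, cv2
from rig import env
def grab(n):
    d=env.get_image(n); im=cv2.cvtColor(np.asarray(d['image']),cv2.COLOR_RGB2BGR); return d,im
def K(d):
    f=240/np.tan(np.radians(d['fov_y'])/2); return f,d['cx'],d['cy']
def ray(d,u,v,z):
    f,cx,cy=K(d); R=np.array(d['R']);t=np.array(d['t'])
    c=-R.T@t; r=R.T@np.array([(u-cx)/f,(v-cy)/f,1]); return c+r*(z-c[2])/r[2]
def proj(d,X):
    f,cx,cy=K(d); p=np.array(d['R'])@np.array(X)+np.array(d['t']); return f*p[0]/p[2]+cx,f*p[1]/p[2]+cy
E
python3 - <<'E'
from h import *
for n in('top','scene'):
    d,im=grab(n); cv2.imwrite(f'pics/{n}0.png',im); print(n,d['fov_y'],d['cx'],d['cy'],np.round(d['R'],3).tolist(),np.round(d['t'],3),{k:d[k] for k in d if k not in('image','R','t','fov_y','cx','cy')})
print(env.observe())
E
```

```text
pics
top 43.806364234332264 329.3589671543336 245.89398016813126 [[-0.028, -1.0, -0.015], [-0.986, 0.03, -0.166], [0.166, 0.01, -0.986]] [-0.039  0.563  1.394] {}
scene 54.46049654376992 319.6280761074325 243.59159812923843 [[0.878, 0.479, -0.014], [0.294, -0.562, -0.773], [-0.378, 0.674, -0.635]] [-0.466 -0.167  1.584] {}
{'time_s': 0.1, 'q': array([-8.35531464e+01,  2.18370176e+01,  7.43784588e+01,  7.40093138e-04,
        8.38610192e+01, -1.23364658e+01]), 'qvel': array([ 0.04204136, -0.12976683, -0.12822525, -0.0455256 , -0.10050712,
       -0.15458432]), 'joint_efforts': array([ 2.62169495e-03, -4.49222660e+01, -2.31658977e+01, -2.64332812e-04,
        3.63072286e-03, -1.28898688e-05]), 'position': array([ 0.17705993, -0.52045158,  0.24178607]), 'tool_rot': array([[-1.37145213e-04,  3.21988678e-01, -9.46743509e-01],
       [ 1.32809848e-03, -9.46742625e-01, -3.21988570e-01],
       [-9.99999109e-01, -1.30152781e-03, -2.97791455e-04]]), 'ft_force': array([-0.23370797, -0.43484645, -0.29760058]), 'wrist_torque': array([-0.01603247, -0.04309126, -0.04162819]), 'grip_width': 0.08539346980833017}
```

View pics/top0.png

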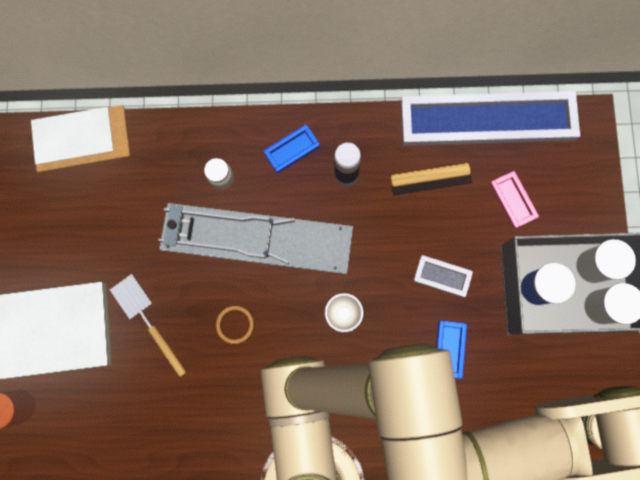

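View pics/scene0.png

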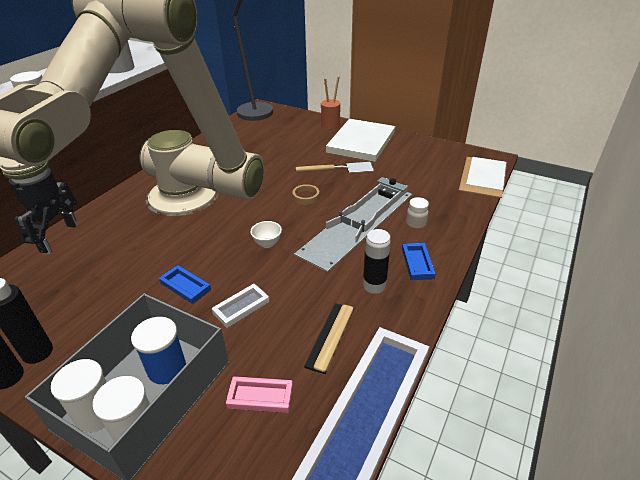

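Frame-shaped candidates in the top view are blue at (292,148), pink at (515,199), blue at (452,349), and white-grey with grey mesh at (444,276). Only the last fits "aluminium with grey mesh". The dock lies at (160-352, 205-272), with its end stop at the left (172,225) and the apron at the right. I'll enlarge both.

```bash
python3 - <<'E'
from h import *
im=cv2.imread('pics/top0.png')
a=cv2.resize(im[195:285,155:360],None,fx=3.9,fy=3.9,interpolation=cv2.INTER_CUBIC)
b=cv2.resize(im[250:305,405:485],None,fx=4,fy=4,interpolation=cv2.INTER_CUBIC)
o=np.zeros((a.shape[0]+b.shape[0],800,3),np.uint8);o[:a.shape[0],:a.shape[1]]=a[:,:800];o[a.shape[0]:,:b.shape[1]]=b
print(a.shape,b.shape);cv2.imwrite('pics/crop1.png',o)
E
```

```text
(351, 800, 3) (220, 320, 3)
```

View pics/crop1.png

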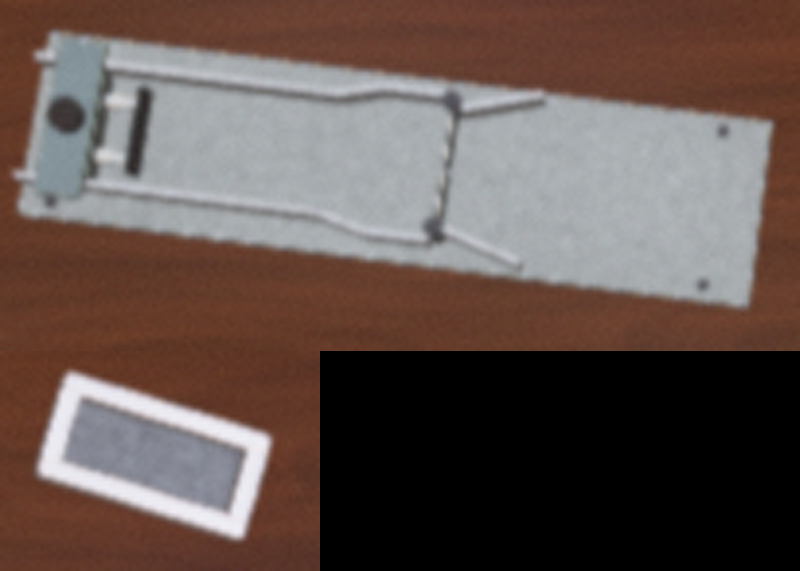

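The crop confirms the target: white-aluminium frame with grey mesh. Its corners, and the dock plate's corners and posts, are clear enough to fit poses.

```bash
python3 - <<'E'
from h import *
from scipy.optimize import least_squares
d,im=grab('top')
A=lambda x,y:((x+.5)/3.9-.5+155,(y+.5)/3.9-.5+195)
B=lambda x,y:((x+.5)/4-.5+405,(y-351+.5)/4-.5+250)
def fit(pts,x0,free=()):
    def r(p):
        c,s=np.cos(p[2]),np.sin(p[2]); o=[]
        for (u,v),X in pts:
            q=proj(d,[p[0]+c*X[0]-s*X[1],p[1]+s*X[0]+c*X[1],X[2]]); o+=[q[0]-u,q[1]-v]
        return o
    s=least_squares(r,x0); print('pose',np.round(s.x[:2],4),'yaw',np.degrees(s.x[2]),'res px',np.round(s.fun,1)); return s.x
# dock: x left in image, y down
D=fit([(A(772,122),(-.2,-.06,.008)),(A(748,306),(-.2,.06,.008)),(A(18,214),(.27,.06,.008)),(A(453,99),(0,-.04,.048)),(A(434,230),(0,.04,.048))],[.5,.1,1.5])
S=fit([(B(68,372),(.065,-.033,.022)),(B(270,437),(-.065,-.033,.022)),(B(243,538),(-.065,.033,.022)),(B(38,474),(.065,.033,.022))],[.45,-.2,1.5])
c,s=np.cos(D[2]),np.sin(D[2])
for x in(-.128,0,.1,.27): print(x,D[0]+c*x,D[1]+s*x)
bc=ray(d,*A(139,131),.02)[:2]-D[:2]; print('bar dock', c*bc[0]+s*bc[1],-s*bc[0]+c*bc[1])
for n,u,v,z in(('can',347,152,.17),('tub',344,311,.05),('tape',235,324,.02),('jar',216,170,.075)): print(n,ray(d,u,v,z))
E
```

```text
pose [0.589  0.0924] yaw 81.05132564980856 res px [ 0.2 -0.   0.4  0.3 -0.   0.1 -0.3  0.5 -0.2 -0.8]
pose [ 0.4846 -0.3295] yaw 70.61200824687259 res px [-0.3 -0.1  0.7 -0.3  0.1  0.3 -0.5  0. ]
-0.128 0.5690822072903371 -0.03407057229605959
0 0.5889925598812352 0.09237142175538726
0.1 0.6045475228428744 0.1911542296080801
0.27 0.6309909598776609 0.35908500295765794
bar dock 0.19884447712282782 -0.0012191075931889915
can [ 0.75531011 -0.10234715  0.17      ]
tub [ 0.4042568 -0.0856146  0.05     ]
tape [0.38222839 0.17775325 0.02      ]
jar [0.75183359 0.21403309 0.075     ]
```

```bash
cat >> h.py <<'E'
from scipy.spatial.transform import Rotation as Ro
D0=np.array([.5890,.0924]); DY=81.05
def dk(x,y,z):
    c,s=np.cos(np.radians(DY)),np.sin(np.radians(DY)); return [D0[0]+c*x-s*y,D0[1]+s*x+c*y,z]
def todk(p):
    c,s=np.cos(np.radians(DY)),np.sin(np.radians(DY)); a,b=np.array(p[:2])-D0; return np.round([c*a+s*b,-s*a+c*b],4)
def Rt(ya):
    a=np.radians(ya); y=np.array([np.cos(a),np.sin(a),0]); x=np.array([0,0,-1.]); return np.c_[x,y,np.cross(x,y)]
def plan(wps,R0=None,p0=None):
    o=env.observe(); R0=o['tool_rot'] if R0 is None else R0; p0=o['position'] if p0 is None else p0
    for p,ya in wps:
        print('cm',np.round(R0.T@(np.array(p)-p0)*100,2),'rv',np.round(Ro.from_matrix(R0.T@Rt(ya)).as_rotvec(),3))
E
python3 - <<'E'
from h import *
plan([([.4846,-.3295,.12],-19.4),([.4846,-.3295,.015],-19.4)])
E
```

```text
cm [ 12.2   -8.17 -35.26] rv [-0.904 -0.001  0.001]
cm [ 22.7   -8.16 -35.26] rv [-0.904 -0.001  0.001]
```

{"op": "carry_out", "data": {"motion": [[[1.2,-0.8,-3.5,-0.09,0,0,8.54],[2.4,-1.6,-7,-0.18,0,0,8.54],[3.6,-2.4,-10.5,-0.27,0,0,8.54],[4.8,-3.2,-14,-0.36,0,0,8.54],[6,-4,-17.5,-0.45,0,0,8.54]]]}}

```text
time_s: 0.57
position: [0.331, -0.4253, 0.1817]
tool_rot: [[-0.0, 0.705, -0.71], [0.0, -0.71, -0.705], [-1.0, -0.0, -0.0]]
ft_force: [-0.0, -1.1, -0.2]
grip_width: 0.0857
```

```bash
python3 - <<'E'
from h import *
plan([([.4846,-.3295,.12],-19.4),([.4846,-.3295,.015],-19.4)])
E
```

```text
cm [  6.17   4.03 -17.65] rv [-0.45 -0.    0.  ]
cm [ 16.67   4.03 -17.65] rv [-0.45 -0.    0.  ]
```

{"op": "carry_out", "data": {"motion": [[[1.2,0.8,-3.5,-0.09,0,0,8.54],[2.4,1.6,-7,-0.18,0,0,8.54],[3.6,2.4,-10.5,-0.27,0,0,8.54],[4.9,3.2,-14,-0.36,0,0,8.54],[6.2,4,-17.6,-0.45,0,0,8.54]]]}}

```text
time_s: 0.98
position: [0.4846, -0.3303, 0.1196]
tool_rot: [[-0.0, 0.943, -0.332], [0.0, -0.332, -0.943], [-1.0, -0.0, -0.0]]
ft_force: [-0.1, -0.7, -0.7]
grip_width: 0.0856
```

{"op": "carry_out", "data": {"motion": [[[0,0,0,0,0,0,8.54],[2,0,0,0,0,0,8.54],[4,0,0,0,0,0,8.54],[4,0,0,0,0,0,8.54]]]}}

```text
time_s: 1.32
position: [0.482, -0.3301, 0.0769]
tool_rot: [[-0.005, 0.942, -0.336], [0.005, -0.336, -0.942], [-1.0, -0.006, -0.003]]
ft_force: [-0.3, 0.0, 0.3]
grip_width: 0.0855
```

```bash
python3 - <<'E'
from h import *
plan([([.4846,-.3295,.08],-19.4),([.4846,-.3295,.015],-19.4)])
d,im=grab('top'); e,i2=grab('scene')
u,v=map(int,proj(e,[.4846,-.3295,.03])); print(u,v)
a=cv2.resize(i2[v-90:v+60,u-100:u+100],None,fx=4,fy=4,interpolation=cv2.INTER_CUBIC); cv2.imwrite('pics/c2.png',a)
E
```

```text
cm [-0.31  0.22 -0.15] rv [-0.004 -0.003  0.006]
cm [ 6.19  0.26 -0.13] rv [-0.004 -0.003  0.006]
239 298
```

View pics/c2.png

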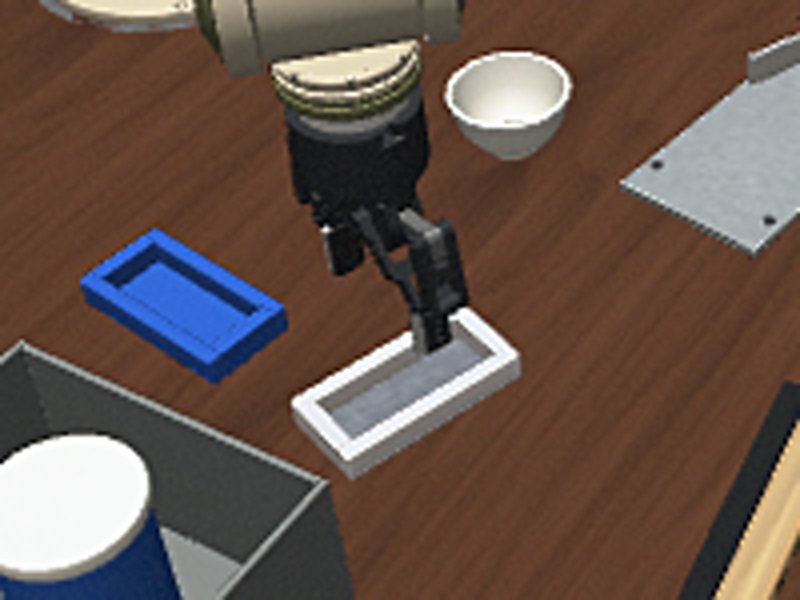

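The crop shows the jaws straddling the aluminium frame (centre ≈(405,390)), across its width. It agrees with the fit, so I'll go down.

{"op": "carry_out", "data": {"motion": [[[2,0,0,0,0,0,8.54],[4,0,0,0,0,0,8.54],[5.2,0,0,0,0,0,8.54],[5.2,0,0,0,0,0,8.54],[5.2,0,0,0,0,0,8.54]]]}}

```text
time_s: 1.83
position: [0.4836, -0.332, 0.0294]
tool_rot: [[0.001, 0.942, -0.337], [-0.001, -0.337, -0.942], [-1.0, 0.001, 0.0]]
ft_force: [-0.2, -1.0, 0.5]
grip_width: 0.0852
```

```bash
python3 - <<'E'
from h import *
plan([([.4846,-.3295,.014],-19.4)])
print(env.observe()['position'])
E
```

```text
cm [ 1.54  0.01 -0.27] rv [-0.005  0.    -0.001]
[ 0.48357558 -0.33203942  0.02935763]
```

{"op": "carry_out", "data": {"motion": [[[0.8,0,-0.25,0,0,0,8.54],[1.5,0,-0.25,0,0,0,8.54],[1.5,0,-0.25,0,0,0,8.54]]]}}

```text
time_s: 2.08
position: [0.4839, -0.3287, 0.0126]
tool_rot: [[-0.001, 0.942, -0.336], [0.001, -0.336, -0.942], [-1.0, -0.001, -0.0]]
ft_force: [-0.2, -0.1, -0.9]
grip_width: 0.0855
```

{"op": "carry_out", "data": {"motion": [[[0,0,0,0,0,0,5],[0,0,0,0,0,0,5],[0,0,0,0,0,0,5],[0,0,0,0,0,0,5],[0,0,0,0,0,0,5]]], "grip_force": 45}}

```text
time_s: 2.5
position: [0.4845, -0.3294, 0.014]
tool_rot: [[0.001, 0.942, -0.336], [-0.001, -0.336, -0.942], [-1.0, 0.001, 0.0]]
ft_force: [-0.4, 0.8, 5.8]
grip_width: 0.0648
```

{"op": "carry_out", "data": {"motion": [[[-2,0,0,0,0,0,5],[-5,0,0,0,0,0,5],[-8,0,0,0,0,0,5],[-8,0,0,0,0,0,5]]]}}

```text
time_s: 2.83
position: [0.4857, -0.3306, 0.0983]
tool_rot: [[0.006, 0.942, -0.336], [-0.006, -0.336, -0.942], [-1.0, 0.008, 0.004]]
ft_force: [0.9, -1.4, -3.1]
grip_width: 0.0647
```

```bash
python3 - <<'E'
from h import *
print(env.observe()['grip_width'],env.observe()['ft_force'])
plan([(dk(-.13,0,.094),-8.95)])
E
```

```text
0.06467153542876611 [ 0.90683601 -1.35814162 -3.09753039]
cm [  0.3   -2.09 -30.53] rv [-0.187  0.004 -0.007]
```

{"op": "carry_out", "data": {"motion": [[[0,-0.2,-2.5,0,0,0,5],[0,-0.4,-6,0,0,0,5],[0,-0.6,-9.5,0,0,0,5],[0,-0.8,-12.5,0,0,0,5],[0,-1,-15,0,0,0,5]]]}}

```text
time_s: 3.25
position: [0.5249, -0.1821, 0.0921]
tool_rot: [[-0.002, 0.942, -0.336], [0.002, -0.336, -0.942], [-1.0, -0.002, -0.001]]
ft_force: [0.7, -0.5, -3.9]
grip_width: 0.0647
```

{"op": "carry_out", "data": {"motion": [[[0,-0.2,-3.5,-0.04,0,0,5],[0,-0.5,-7,-0.08,0,0,5],[0,-0.8,-10.5,-0.12,0,0,5],[0,-1,-13.5,-0.16,0,0,5],[0,-1.1,-15.5,-0.182,0,0,5]]]}}

```text
time_s: 3.67
position: [0.5666, -0.0318, 0.0921]
tool_rot: [[-0.002, 0.988, -0.157], [0.001, -0.157, -0.988], [-1.0, -0.002, -0.001]]
ft_force: [0.9, -0.2, -4.2]
grip_width: 0.0647
```

{"op": "carry_out", "data": {"motion": [[[0,0,0,0,0,0,5],[0,0,0,0,0,0,5],[0,0,0,0,0,0,5],[0,0,0,0,0,0,5]]]}}

```text
time_s: 4.0
position: [0.5666, -0.0358, 0.0928]
tool_rot: [[-0.001, 0.987, -0.162], [0.0, -0.162, -0.987], [-1.0, -0.001, 0.0]]
ft_force: [-0.2, -0.2, -3.6]
grip_width: 0.0649
```

```bash
python3 - <<'E'
from h import *
o=env.observe();print(o['grip_width'],o['ft_force'],o['position'],todk(o['position']))
plan([(dk(-.13,0,.04),-8.95)])
d,im=grab('top'); e,i2=grab('scene')
u,v=map(int,proj(e,dk(-.1,0,.04))); print(u,v)
a=cv2.resize(i2[v-60:v+90,u-100:u+100],None,fx=4,fy=4,interpolation=cv2.INTER_CUBIC); cv2.imwrite('pics/c3.png',a)
E
```

```text
0.06487861315431374 [-0.21234723 -0.20849528 -3.59202871] [ 0.56662196 -0.03578339  0.09283963] [-0.1301  0.0022]
cm [ 5.28  0.22 -0.01] rv [-0.006  0.     0.001]
331 234
```

View pics/c3.png

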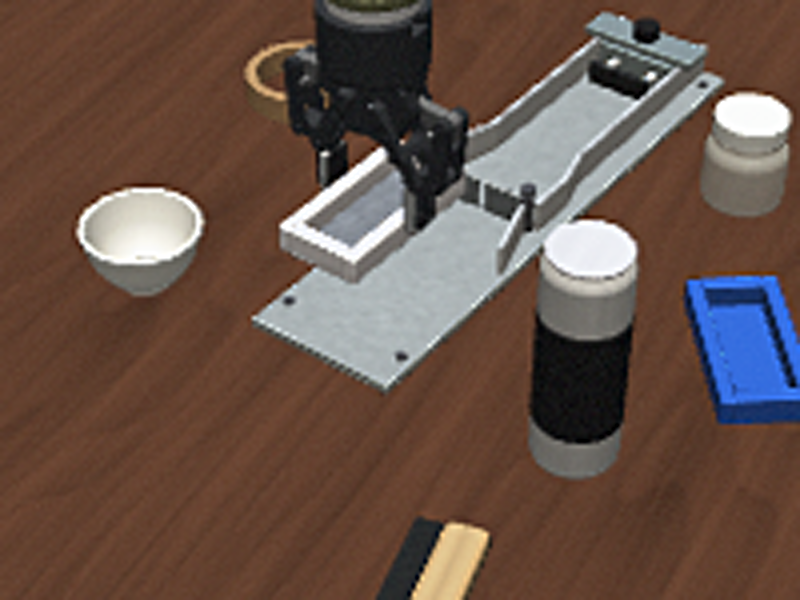

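The screen is level in the jaws over the apron at about (345,215), clear of the tub and the can. Lowering it now.

{"op": "carry_out", "data": {"motion": [[[2,0.2,0,-0.006,0,0,5],[4,0.2,0,-0.006,0,0,5],[5.8,0.2,0,-0.006,0,0,5],[6.2,0.2,0,-0.006,0,0,5],[6.2,0.2,0,-0.006,0,0,5]]]}}

```text
time_s: 4.52
position: [0.5683, -0.0356, 0.0304]
tool_rot: [[-0.002, 0.988, -0.155], [0.001, -0.155, -0.988], [-1.0, -0.002, -0.0]]
ft_force: [-1.2, -0.2, -2.9]
grip_width: 0.0648
```

{"op": "carry_out", "data": {"motion": [[[0.4,0,0,0,0,0,5],[0.8,0,0,0,0,0,5],[0.8,0,0,0,0,0,5],[0.8,0,0,0,0,0,5]]]}}

```text
time_s: 4.85
position: [0.5691, -0.0352, 0.0238]
tool_rot: [[0.001, 0.988, -0.154], [-0.0, -0.154, -0.988], [-1.0, 0.001, 0.0]]
ft_force: [0.2, 0.5, -3.8]
grip_width: 0.0644
```

{"op": "carry_out", "data": {"motion": [[[0.15,0,0,0,0,0,5],[0.25,0,0,0,0,0,5],[0.25,0,0,0,0,0,5]]]}}

```text
time_s: 5.1
position: [0.5693, -0.0352, 0.022]
tool_rot: [[0.001, 0.988, -0.154], [-0.0, -0.154, -0.988], [-1.0, 0.001, 0.0]]
ft_force: [-1.8, 0.8, 5.8]
grip_width: 0.0647
```

Contact (+9 N change). I'll release, rise, and move behind the trailing end.

{"op": "carry_out", "data": {"motion": [[[0,0,0,0,0,0,8.54],[0,0,0,0,0,0,8.54],[0,0,0,0,0,0,8.54],[0,0,0,0,0,0,8.54]]]}}

```text
time_s: 5.43
position: [0.5691, -0.0352, 0.0209]
tool_rot: [[0.0, 0.988, -0.154], [-0.0, -0.154, -0.988], [-1.0, 0.0, 0.0]]
ft_force: [1.0, -0.5, -0.4]
grip_width: 0.0855
```

{"op": "carry_out", "data": {"motion": [[[-2,0,0,0,0,0,8.54],[-5,0,0,0,0,0,8.54],[-7,0,0,0,0,0,8.54],[-7,0,2,0,0,0,5],[-7,0,5.5,0,0,0,2]]]}}

```text
time_s: 5.85
position: [0.5612, -0.0879, 0.0923]
tool_rot: [[0.003, 0.989, -0.15], [-0.0, -0.15, -0.989], [-1.0, 0.003, 0.0]]
ft_force: [0.3, -1.2, -0.4]
grip_width: 0.0636
```

{"op": "carry_out", "data": {"motion": [[[0,0,3,0,0,0,0],[0,0,5.5,0,0,0,0],[0,0,5.5,0,0,0,0],[0,0,5.5,0,0,0,0],[0,0,5.5,0,0,0,0]]]}}

```text
time_s: 6.27
position: [0.5519, -0.1434, 0.0907]
tool_rot: [[-0.0, 0.988, -0.154], [0.0, -0.154, -0.988], [-1.0, -0.0, -0.0]]
ft_force: [-0.1, -0.1, 0.4]
grip_width: 0.0007
```

```bash
python3 - <<'E'
from h import *
o=env.observe();print(o['grip_width'],o['ft_force'],o['position'],todk(o['position']))
plan([(dk(-.23,0,.023),-8.95)])
d,im=grab('top')
a=cv2.resize(im[195:295,155:385],None,fx=3.4,fy=3.4,interpolation=cv2.INTER_CUBIC)
e,i2=grab('scene')
u,v=map(int,proj(e,dk(-.15,0,.02)))
b=cv2.resize(i2[v-60:v+25,u-100:u+100],None,fx=3,fy=3,interpolation=cv2.INTER_CUBIC)
o=np.zeros((a.shape[0]+b.shape[0],a.shape[1],3),np.uint8);o[:a.shape[0]]=a;o[a.shape[0]:,:b.shape[1]]=b
cv2.imwrite('pics/c4.png',o);print(a.shape,o.shape)
E
```

```text
0.0006603525315186437 [-0.14482747 -0.11807359  0.44722743] [ 0.55192609 -0.14337575  0.09072566] [-2.387e-01 -1.000e-04]
cm [ 6.77 -0.   -0.87] rv [ 0.001 -0.     0.   ]
(340, 782, 3) (595, 782, 3)
```

View pics/c4.png

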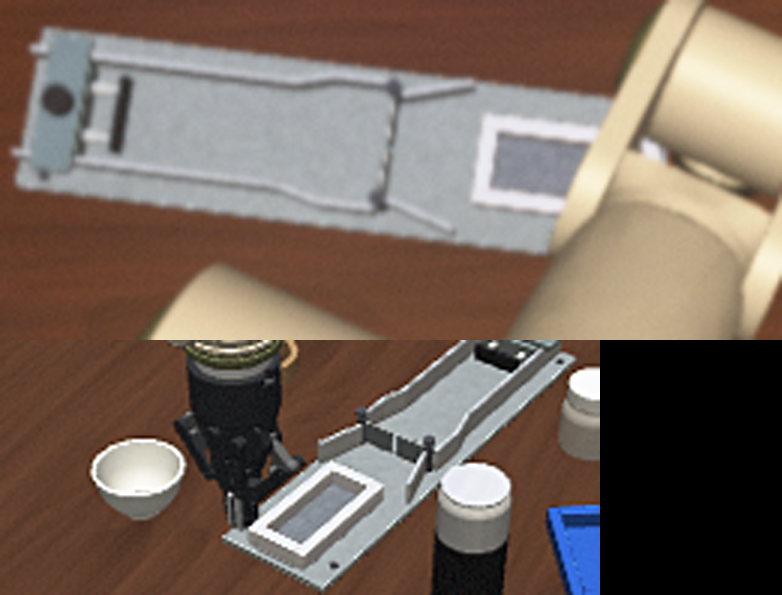

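The screen lies straight on the apron, with its leading end at (477,158) in the upper crop. The closed fingers are behind its trailing end. I'll go down and push.

{"op": "carry_out", "data": {"motion": [[[2.5,0,0,0,0,0,0],[5,0,0,0,0,0,0],[6.7,0,0,0,0,0,0],[6.7,0,0,0,0,0,0],[6.7,0,0,0,0,0,0]]]}}

```text
time_s: 6.78
position: [0.552, -0.143, 0.0237]
tool_rot: [[-0.001, 0.988, -0.153], [0.001, -0.153, -0.988], [-1.0, -0.001, -0.0]]
ft_force: [1.3, 0.2, -0.1]
grip_width: -0.0003
```

{"op": "carry_out", "data": {"motion": [[[0,0,-1,0,0,0,0],[0,0,-2,0,0,0,0],[0,0,-2.6,0,0,0,0],[0,0,-3.2,0,0,0,0],[0,0,-3.8,0,0,0,0]]]}}

```text
time_s: 7.2
position: [0.5583, -0.1058, 0.0246]
tool_rot: [[0.001, 0.988, -0.154], [-0.001, -0.154, -0.988], [-1.0, 0.002, 0.001]]
ft_force: [-0.1, -3.3, 1.8]
grip_width: -0.0002
```

```bash
python3 - <<'E'
from h import *
o=env.observe();print(o['grip_width'],o['ft_force'],o['position'],todk(o['position']))
plan([(dk(-.08,0,.024),-8.95)])
E
```

```text
-0.00017529973935411113 [-0.05711743 -3.27424182  1.77600527] [ 0.55832604 -0.10575548  0.02459038] [-0.2005 -0.0005]
cm [  0.05  -0.03 -12.05] rv [ 0.002  0.001 -0.002]
```

{"op": "carry_out", "data": {"motion": [[[0,0,-0.8,0,0,0,0],[0,0,-1.6,0,0,0,0],[0,0,-2.4,0,0,0,0],[0,0,-3.2,0,0,0,0],[0,0,-4,0,0,0,0]]]}}

```text
time_s: 7.62
position: [0.5641, -0.066, 0.0238]
tool_rot: [[-0.0, 0.988, -0.154], [-0.0, -0.154, -0.988], [-1.0, -0.0, 0.0]]
ft_force: [0.2, -3.3, 1.9]
grip_width: -0.0004
```

{"op": "carry_out", "data": {"motion": [[[0,0,-0.8,0,0,0,0],[0,0,-1.6,0,0,0,0],[0,0,-2.4,0,0,0,0],[0,0,-3.2,0,0,0,0],[0,0,-4,0,0,0,0]]]}}

```text
time_s: 8.03
position: [0.5703, -0.0276, 0.0238]
tool_rot: [[-0.0, 0.988, -0.154], [-0.002, -0.154, -0.988], [-1.0, 0.0, 0.002]]
ft_force: [-0.7, -7.4, 3.2]
grip_width: 0.0001
```

```bash
python3 - <<'E'
from h import *
o=env.observe();print(o['grip_width'],o['ft_force'],o['position'],todk(o['position']))
plan([(dk(-.08,0,.024),-8.95)])
d,im=grab('top')
a=cv2.resize(im[195:295,155:385],None,fx=3.4,fy=3.4,interpolation=cv2.INTER_CUBIC)
e,i2=grab('scene')
u,v=map(int,proj(e,dk(-.05,0,.02)))
b=cv2.resize(i2[v-50:v+35,u-100:u+100],None,fx=3,fy=3,interpolation=cv2.INTER_CUBIC)
o=np.zeros((a.shape[0]+b.shape[0],a.shape[1],3),np.uint8);o[:a.shape[0]]=a;o[a.shape[0]:,:b.shape[1]]=b
cv2.imwrite('pics/c5.png',o)
E
```

```text
8.460670757763901e-05 [-0.65942197 -7.39773654  3.16153192] [ 0.57030787 -0.02764464  0.02384005] [-0.1215 -0.0002]
cm [-0.02 -0.02 -4.15] rv [ 0.001  0.002 -0.   ]
```

View pics/c5.png

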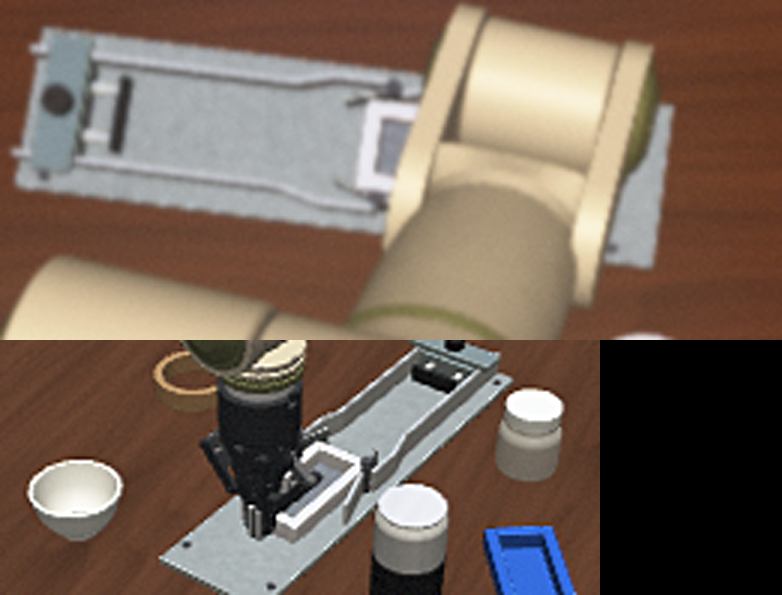

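The screen is straight and its leading end is through the gate at about (365,145), with both leaves swinging open. I'll carry on.

{"op": "carry_out", "data": {"motion": [[[0,0,-0.8,0,0,0,0],[0,0,-1.6,0,0,0,0],[0,0,-2.4,0,0,0,0],[0,0,-3.2,0,0,0,0],[0,0,-4,0,0,0,0]]]}}

```text
time_s: 8.55
position: [0.5763, 0.0129, 0.0237]
tool_rot: [[-0.0, 0.988, -0.154], [0.0, -0.154, -0.988], [-1.0, -0.0, -0.0]]
ft_force: [-0.2, -4.3, 0.9]
grip_width: 0.0002
```

{"op": "carry_out", "data": {"motion": [[[0,0,-0.8,0,0,0,0],[0,0,-1.6,0,0,0,0],[0,0,-2.4,0,0,0,0],[0,0,-3.2,0,0,0,0],[0,0,-4,0,0,0,0]]]}}

```text
time_s: 8.97
position: [0.5825, 0.0527, 0.0237]
tool_rot: [[-0.0, 0.988, -0.154], [0.0, -0.154, -0.988], [-1.0, -0.0, -0.0]]
ft_force: [-0.3, -3.0, 0.1]
grip_width: 0.0001
```

{"op": "carry_out", "data": {"motion": [[[0,0,-0.6,0,0,0,0],[0,0,-1.2,0,0,0,0],[0,0,-1.8,0,0,0,0],[0,0,-2.4,0,0,0,0],[0,0,-3,0,0,0,0]]]}}

```text
time_s: 9.38
position: [0.5871, 0.082, 0.0237]
tool_rot: [[-0.0, 0.988, -0.155], [0.0, -0.155, -0.988], [-1.0, -0.0, -0.0]]
ft_force: [-1.0, -2.1, -1.3]
grip_width: -0.0
```

```bash
python3 - <<'E'
from h import *
o=env.observe();print(o['grip_width'],o['ft_force'],o['position'],todk(o['position']))
plan([(dk(.05,0,.024),-8.95)])
d,im=grab('top')
a=cv2.resize(im[195:295,155:385],None,fx=3.4,fy=3.4,interpolation=cv2.INTER_CUBIC)
e,i2=grab('scene')
u,v=map(int,proj(e,dk(.05,0,.02)))
b=cv2.resize(i2[v-50:v+35,u-100:u+100],None,fx=3,fy=3,interpolation=cv2.INTER_CUBIC)
o=np.zeros((a.shape[0]+b.shape[0],a.shape[1],3),np.uint8);o[:a.shape[0]]=a;o[a.shape[0]:,:b.shape[1]]=b
cv2.imwrite('pics/c6.png',o)
E
```

```text
-2.4893367588355923e-05 [-0.98881199 -2.0530537  -1.25990388] [0.58713733 0.08200505 0.02369221] [-0.0106  0.0002]
cm [-0.03  0.03 -6.06] rv [ 0.001 -0.     0.   ]
```

View pics/c6.png

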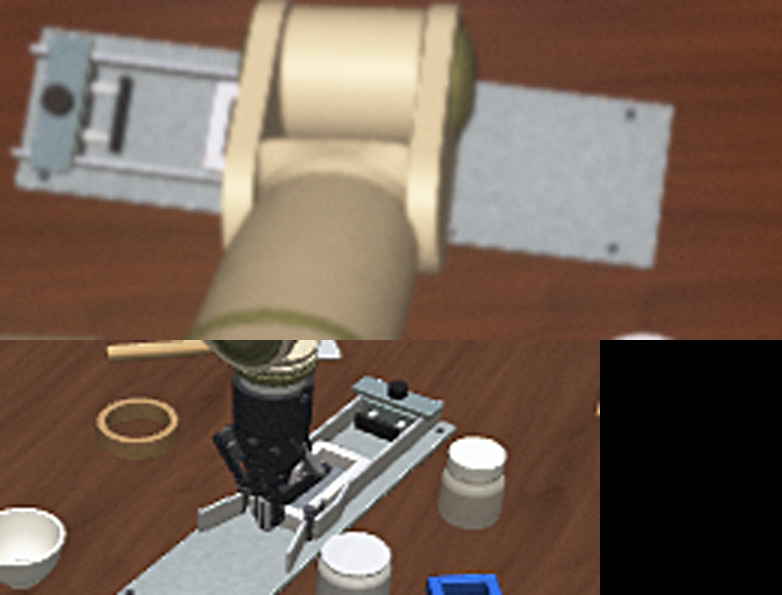

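The screen is straight in the lane. Its leading edge is at (213,125) and the bar face at (131,115), so about 58 mm remain and contact is expected at TCP dock x ≈ 0.047. I'll approach and then creep.

{"op": "carry_out", "data": {"motion": [[[0,0,-0.6,0,0,0,0],[0,0,-1.2,0,0,0,0],[0,0,-1.8,0,0,0,0],[0,0,-2.4,0,0,0,0],[0,0,-3,0,0,0,0]]]}}

```text
time_s: 9.9
position: [0.5919, 0.1116, 0.0239]
tool_rot: [[0.0, 0.988, -0.154], [-0.0, -0.154, -0.988], [-1.0, 0.0, 0.0]]
ft_force: [-0.6, -3.7, -0.6]
grip_width: -0.0002
```

{"op": "carry_out", "data": {"motion": [[[0,0,-0.3,0,0,0,0],[0,0,-0.5,0,0,0,0],[0,0,-0.7,0,0,0,0],[0,0,-0.9,0,0,0,0],[0,0,-1.1,0,0,0,0]]]}}

```text
time_s: 10.32
position: [0.5935, 0.122, 0.0238]
tool_rot: [[-0.0, 0.988, -0.155], [-0.0, -0.155, -0.988], [-1.0, -0.0, 0.0]]
ft_force: [0.2, -4.0, 0.2]
grip_width: -0.0
```

{"op": "carry_out", "data": {"motion": [[[0,0,-0.15,0,0,0,0],[0,0,-0.3,0,0,0,0],[0,0,-0.45,0,0,0,0],[0,0,-0.6,0,0,0,0],[0,0,-0.75,0,0,0,0]]]}}

```text
time_s: 10.73
position: [0.5947, 0.1296, 0.0239]
tool_rot: [[0.0, 0.988, -0.154], [0.0, -0.154, -0.988], [-1.0, 0.0, -0.0]]
ft_force: [-0.7, -3.3, -0.1]
grip_width: 0.0001
```

{"op": "carry_out", "data": {"motion": [[[0,0,-0.15,0,0,0,0],[0,0,-0.3,0,0,0,0],[0,0,-0.45,0,0,0,0],[0,0,-0.6,0,0,0,0]]]}}

```text
time_s: 11.07
position: [0.5956, 0.1354, 0.0239]
tool_rot: [[0.0, 0.988, -0.154], [0.0, -0.154, -0.988], [-1.0, 0.0, -0.0]]
ft_force: [-0.2, -2.2, 0.9]
grip_width: -0.0001
```

{"op": "carry_out", "data": {"motion": [[[0,0,-0.1,0,0,0,0],[0,0,-0.2,0,0,0,0],[0,0,-0.3,0,0,0,0]]]}}

```text
time_s: 11.32
position: [0.5961, 0.1383, 0.0239]
tool_rot: [[0.0, 0.988, -0.154], [-0.0, -0.154, -0.988], [-1.0, 0.0, 0.0]]
ft_force: [-1.1, -2.5, 1.2]
grip_width: 0.0001
```

{"op": "carry_out", "data": {"motion": [[[0,0,-0.1,0,0,0,0],[0,0,-0.2,0,0,0,0],[0,0,-0.3,0,0,0,0]]]}}

```text
time_s: 11.57
position: [0.5965, 0.1413, 0.0239]
tool_rot: [[0.0, 0.988, -0.154], [-0.0, -0.154, -0.988], [-1.0, 0.0, 0.0]]
ft_force: [-0.1, -1.9, 0.5]
grip_width: -0.0002
```

{"op": "carry_out", "data": {"motion": [[[0,0,-0.1,0,0,0,0],[0,0,-0.2,0,0,0,0],[0,0,-0.3,0,0,0,0],[0,0,-0.4,0,0,0,0]]]}}

```text
time_s: 11.9
position: [0.5972, 0.1452, 0.0239]
tool_rot: [[0.0, 0.988, -0.154], [-0.0, -0.154, -0.988], [-1.0, 0.0, 0.0]]
ft_force: [0.4, -2.6, 1.1]
grip_width: 0.0002
```

{"op": "carry_out", "data": {"motion": [[[0,0,-0.1,0,0,0,0],[0,0,-0.2,0,0,0,0],[0,0,-0.3,0,0,0,0]]]}}

```text
time_s: 12.15
position: [0.5974, 0.1468, 0.0239]
tool_rot: [[-0.001, 0.988, -0.154], [-0.003, -0.154, -0.988], [-1.0, -0.001, 0.003]]
ft_force: [-1.3, -10.7, 2.8]
grip_width: 0.0004
```

{"op": "carry_out", "data": {"motion": [[[0,0,-0.1,0,0,0,0],[0,0,-0.2,0,0,0,0],[0,0,-0.3,0,0,0,0]]]}}

```text
time_s: 12.4
position: [0.5978, 0.1494, 0.0239]
tool_rot: [[-0.001, 0.988, -0.154], [-0.003, -0.154, -0.988], [-1.0, -0.001, 0.003]]
ft_force: [-2.4, -14.0, 3.8]
grip_width: 0.0
```

Bar felt near y ≈ 0.146. I'll press on about 5 mm and read the force.

{"op": "carry_out", "data": {"motion": [[[0,0,-0.1,0,0,0,0],[0,0,-0.2,0,0,0,0],[0,0,-0.3,0,0,0,0]]]}}

```text
time_s: 12.65
position: [0.5983, 0.152, 0.0239]
tool_rot: [[-0.001, 0.988, -0.154], [-0.004, -0.154, -0.988], [-1.0, -0.001, 0.004]]
ft_force: [-2.8, -15.1, 3.4]
grip_width: -0.0001
```

{"op": "carry_out", "data": {"motion": [[[0,0,-0.1,0,0,0,0],[0,0,-0.2,0,0,0,0],[0,0,-0.2,0,0,0,0]]]}}

```text
time_s: 12.9
position: [0.5986, 0.1539, 0.0239]
tool_rot: [[-0.001, 0.988, -0.154], [-0.004, -0.154, -0.988], [-1.0, -0.001, 0.004]]
ft_force: [-3.6, -14.0, 4.4]
grip_width: 0.0002
```

{"op": "carry_out", "data": {"motion": [[[0,0,-0.1,0,0,0,0],[0,0,-0.2,0,0,0,0],[0,0,-0.3,0,0,0,0],[0,0,-0.3,0,0,0,0]]]}}

```text
time_s: 13.23
position: [0.599, 0.1565, 0.0239]
tool_rot: [[-0.002, 0.988, -0.154], [-0.004, -0.154, -0.988], [-1.0, -0.001, 0.005]]
ft_force: [-4.0, -15.2, 4.9]
grip_width: -0.0003
```

{"op": "carry_out", "data": {"motion": [[[0,0,-0.1,0,0,0,0],[0,0,-0.2,0,0,0,0],[0,0,-0.3,0,0,0,0],[0,0,-0.3,0,0,0,0]]]}}

```text
time_s: 13.57
position: [0.5994, 0.1591, 0.0239]
tool_rot: [[-0.002, 0.988, -0.154], [-0.005, -0.154, -0.988], [-1.0, -0.001, 0.005]]
ft_force: [-2.5, -18.5, 4.5]
grip_width: -0.0
```

About 13 mm deep with 18.5 N total, so roughly 16 N on the bar. I'll back off 1 cm and lift straight up.

{"op": "carry_out", "data": {"motion": [[[0,0,0.2,0,0,0,0],[0,0,0.6,0,0,0,0],[0,0,1,0,0,0,0],[0,0,1,0,0,0,0]]]}}

```text
time_s: 13.9
position: [0.5981, 0.1517, 0.0237]
tool_rot: [[-0.0, 0.988, -0.155], [0.0, -0.155, -0.988], [-1.0, -0.0, -0.0]]
ft_force: [0.5, -0.4, -0.6]
grip_width: 0.0001
```

{"op": "carry_out", "data": {"motion": [[[-1,0,0,0,0,0,0],[-3,0,0,0,0,0,0],[-6,0,0,0,0,0,0],[-9.5,0,0,0,0,0,0],[-13,0,0,0,0,0,0]]]}}

```text
time_s: 14.32
position: [0.5978, 0.1525, 0.1559]
tool_rot: [[-0.0, 0.988, -0.154], [0.0, -0.154, -0.988], [-1.0, -0.0, -0.0]]
ft_force: [0.8, -0.2, 0.4]
grip_width: -0.0002
```

{"op": "carry_out", "data": {"motion": [[[-1,0,4,0,0,0,0],[-2,0,8,0,0,0,0],[-3,0,12,0,0,0,0],[-4,0,16,0,0,0,0],[-4,0,20,0,0,0,0]]]}}

```text
time_s: 14.73
position: [0.5675, -0.0469, 0.1968]
tool_rot: [[0.004, 0.988, -0.154], [-0.001, -0.154, -0.988], [-1.0, 0.004, 0.0]]
ft_force: [1.3, 0.0, 0.1]
grip_width: 0.0001
```

{"op": "carry_out", "data": {"motion": [[[0,0,4,0,0,0,0],[0,0,8,0,0,0,0],[0,0,10,0,0,0,0],[0,0,10,0,0,0,0]]]}}

```text
time_s: 15.07
position: [0.5514, -0.148, 0.1945]
tool_rot: [[0.001, 0.987, -0.159], [-0.001, -0.159, -0.987], [-1.0, 0.001, 0.001]]
ft_force: [0.1, 0.5, 0.6]
grip_width: 0.0003
```

```bash
python3 - <<'E'
from h import *
d,im=grab('top')
a=cv2.resize(im[195:295,155:385],None,fx=3.4,fy=3.4,interpolation=cv2.INTER_CUBIC)
e,i2=grab('scene')
u,v=map(int,proj(e,dk(.05,0,.02)))
b=cv2.resize(i2[v-50:v+35,u-100:u+100],None,fx=3,fy=3,interpolation=cv2.INTER_CUBIC)
o=np.zeros((a.shape[0]+b.shape[0],a.shape[1],3),np.uint8);o[:a.shape[0]]=a;o[a.shape[0]:,:b.shape[1]]=b
cv2.imwrite('pics/c7.png',o); print(env.observe()['ft_force'])
E
```

```text
[-0.16343402  0.43526517  0.38731161]
```

View pics/c7.png

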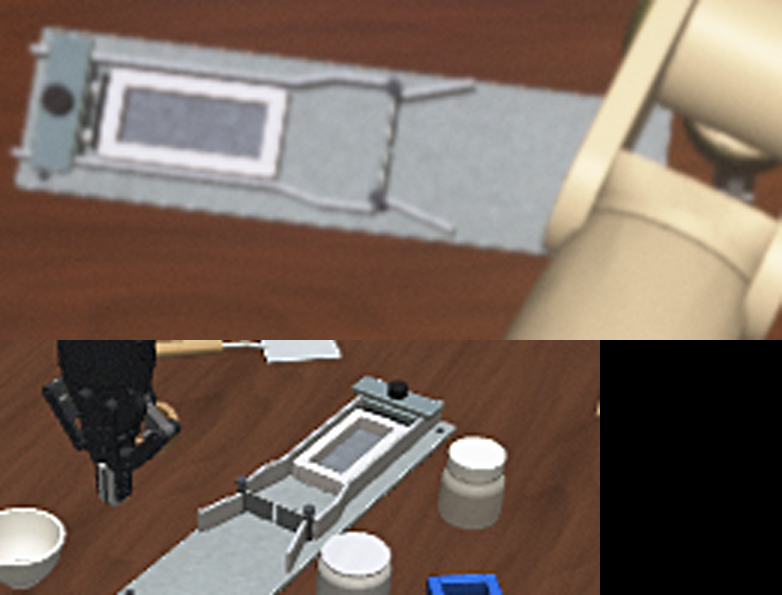

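The view shows the screen flat and straight behind the gate, at (98-290, 68-178), against the pushed-in bar. Both leaves are shut at (388,145) and the arm is clear. Handing in.

```bash
python3 - <<'E'
from h import *
env.close_job()
E
```

```text
the job is handed in; nothing more can be done
```

I laid the aluminium screen on the apron, pushed it flat through the sprung gate with closed fingers, and pressed the stop bar in. The job is handed in after about 15 s of the 64 s allowed; no verdict was reported.

- **Bar:** I felt it at TCP y ≈ 0.146 m and pushed about 13 mm further. The wrist read up to about 18.5 N. Taking off the 2–3 N it takes to slide the screen, that is roughly 16 N on the bar. The bar should stay 11–12 mm in after springing back, against the 8 mm needed. I only estimated the depth. The final picture roughly suggests 17–18 mm, more than the 13 mm felt; I put that down to parallax and did not resolve it.
- **Last picture:** The screen lies flat and straight in the lane against the bar, and both gate leaves look shut. The arm is clear, with about 0 N at the wrist. In the crops I checked, no bystander had visibly moved, but I did not measure their positions again.

No check failed.

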